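# Feed a firing tray from the magazine to the furnace platform

## Robot

A 6-joint arm with a two-finger parallel gripper is mounted at the origin on the work surface. World frame = base frame: x ahead of the robot, y to its left, z up, the work surface at z = 0. Lengths are in m, angles in degrees, forces in N, time in s.
With the tool pointing down it reaches from about 0.4 to 0.825 m from the base axis. Payload 7 kg.
Tool frame: the origin (TCP) lies at the very end of the fingers, on their centre line; the grasp point (between the pads) lies 19 mm behind it (r.hold_point_z is the distance from the TCP to the grasp point, in m); z points along the fingers, y is the direction in which the jaws open and shut (so a half turn about z gives the same grasp; the last joint's range is limited). The gripper opens to 88 mm and grips with 3 to 60 N. Pads are 19 mm wide; open, the fingers measure 130 mm over their backs; the gripper's body (78 mm by 193 mm) begins 47 mm behind the grasp point.
Start: joints at [-50.071, 20.546, 0.682, 0, -70.136, -16.507], TCP at [0.268, -0.619, 0.227] pointing down, gripper open.
Joint ranges: [-176.03, 176.03], [-82.01, 121.73], [-58.28, 71.71], [-173.87, 95.51], [-174.79, -0.11], [-173.66, 173.66]. Speed limits (degrees/s): [136.94, 136.94, 172.46, 180, 180, 180].

## Interface

Orientations are given as [roll, pitch, yaw] about the fixed x, y, z axes, in that order (R = Rz(yaw) Ry(pitch) Rx(roll)).
In Python, from plant import r gives the robot as it stands. The module is installed in compiled form; this text tells all that it offers.
- The arm moves only by the shell command python3 -m inch 'ROWS' [FORCE]. ROWS is text: rows parted by semicolons, each of 7 numbers parted by spaces: the shift along the tool's x, y, z in m, then the turn, a rotation vector about the tool's x, y, z in rad, then the opening, from 0 (shut) to 1 (fully open). In form: tx ty tz ax ay az jaw; .... A call has 1 to 20 rows; each row shifts and turns the commanded pose from where the row before left it, along the tool's axes as they then stand; what a row does not reach is not made up. A row lasts 1/12 s, in which the tool goes at most 41.7 mm and 7.16 degrees, less where a joint would pass 70% of its speed; a pose out of reach is approached as far as the arm can. A call with a gripper value outside its range is refused whole. The fingers move at their own pace and stop on an object; FORCE is the grip in N (left out, the last holds). Time passes only in rows, so rows that do not move let the fingers close. It gives the time, the measured TCP pose, the force and the opening at its end, in the units of the state.
- r.get_state(): the state, without advancing time (a new reading comes with each control period).
- r.capture(name): name is "scene" or "top" or "wrist"; returns the picture (480x640x3 uint8, red, green, blue); there is no depth.
- r.camera_params(name): a dict with "vfov" (degrees; the focal length in pixels is half the picture's height over the tangent of half this angle, whatever the lens; pixels are square), "cx", "cy" (the principal point, pixels), "R" (3x3) and "t" (3): a world point X has camera coordinates R X + t. Camera axes: x right, y down, z forward; pixel columns grow to the right and rows downward; lengths in m; the calibration is good to about 2 mm. A picture is of the moment at which its call begins: read the wrist's pose just before it. camera_params takes no time and is no camera call; for the wrist camera it gives the pose at the moment of the call.
- r.close_job(): hands the job in, once; it reports no verdict.
Trained networks look in the newest picture that a camera, given by its name, has taken for a name from the list of things; names that differ only in an ending like _2 or _b are one class to them, and where a whole thing is asked for, a point or a joint stands for the part that bears it (a point fixed in the world has none). Each returns a list of dicts, best first, with "p" (0 to 1); they miss things now and then, are a little off and sometimes report something else, mostly with a low value. They report only what shows in the picture. A call takes as long as a camera call. They do not tell look-alikes from the thing itself.
- r.recognise(target, camera): "xy" ([column, row] in pixels, amid what is visible of it).
The state is a dict: "time_s": time; "joints": joint angles; "qd": joint speeds; "joint_torque": joint torques, N m; "tcp_pos": TCP position; "eef_rot": TCP orientation; "contact_force": force on the tool from outside, world axes, zero at the start; "moment": the same for the moment, N m; "gripper_width": finger opening in m.
Only numpy, scipy, OpenCV 4.12 (cv2) and the standard library are available. Lean on these libraries where they do the work, as an engineer would, in place of code of your own. Each camera call takes 0.05 s, during which the arm holds its last target.

## Task

Use the slide's upright black grip to push the bottom firing tray right out of the magazine onto its narrow tongue, then pull the slide fully back so that the rest of the stack drops down. Pick that tray up from the tongue and lay it flat and centred on the round stepped firing platform.

Things in the scene. Friction and masses are not known exactly. Their poses are not given: they have to be found in the camera images.
- magazine: Aluminium stack magazine fixed to the bench: a 62 mm square shaft, top 68 mm up, clear front and back, four equal trays on a bed 14 mm up. Origin: on the bench under the shaft's centre, z up. Trays leave to its own -x, onto a tongue at bed height from x = -33 to -112 mm, 34 mm wide (a tray overhangs 8 mm each side), with a 5 mm lip at its end. Slide: flat plate at +x, top 24 mm up, low guides.
- slide_grip (a point): Grip of the slide: upright black bar, 14 mm along the magazine's x, 20 mm along its y, top 71 mm above the bench; this point 55 mm up, at x = +136 mm, y = 0 of the magazine when fully back (the start). Moves 82 mm to the magazine's -x, stop to stop, 1.5 N friction, stays put. Full stroke leaves the tray's centre at about x = -75 mm. While forward it holds up the other trays.
- tray: The bottom tray of the stack, the one to feed: white ceramic, 50 x 50 x 12 mm, about 35 to 60 g, rows of small dark holes on top. Origin: centre of its underside; x, y along its sides, z up.
- next_tray: The same kind of tray, second from the bottom; it has to end on the magazine's bed as the new bottom tray. Origin: centre of its underside.
- platform: Round stepped firing platform fixed to the bench, steel foot 100 mm in diameter, white ceramic step above it 84 mm in diameter, and on top a round white plinth 48 mm in diameter that stands from 20 to 34 mm above the bench. The tray goes on the plinth and just overhangs it. Origin: on the bench, on its axis.
Things that resemble listed ones, but are neither listed nor needed, are in the scene too. What is shaped like the platform but orange or turquoise is not meant.

How it is judged (in metres and radians):
On the way:
1. the slide has pushed the bottom tray out of the magazine onto the tongue (x of tray in the frame of magazine below -0.058 m and z of tray in the frame of magazine below 0.02 m and x of slide_grip in the frame of magazine below 0.075 m), for 0.1 s.
At the end, for the whole second after the job is handed in: The fed tray rests at ease on the platform's plinth, flat (within 7 degrees) and its centre within 15 mm of the platform's axis; the slide is back within 12 mm of its rear stop; the next tray lies flat on the magazine's bed (underside within 3.5 mm of it), within 12 mm of the shaft's centre (horizontal distance between tray and platform below 0.015 m and z of tray in the frame of platform between 0.03 and 0.038 m and angle between each of tray, next_tray's own z axis and vertical below 0.12 rad and linear speed of tray below 0.01 m/s and x of slide_grip in the frame of magazine above 0.124 m and horizontal distance between next_tray and magazine below 0.012 m and z of next_tray in the frame of magazine below 0.0175 m); the robot touches nothing.
It also fails if it takes over 53 s, if anything falls off the work surface, if the arm or the gripper's body presses on something with over 40 N, if the wrist force passes 120 N, or if a joint passes its speed limit or range.

## Working session

There is one attempt and no reset: what is moved stays moved. The work goes in short steps, Python scripts to look and compute and a shell command to move; the robot and the scene stay as the last step left them, time stands still between calls to the robot, and variables do not carry over. Pictures are saved under pics/ and viewed, and the job is handed in when it is done.

```bash
mkdir -p pics
cat > h.py <<'E'
import numpy as np, cv2
from plant import r
def cap(n,f):
    im=r.capture(n); cv2.imwrite('pics/'+f,im[:,:,::-1]); return im
def px(n,X,P=None):
    P=P or r.camera_params(n); f=240/np.tan(np.radians(P['vfov']/2))
    c=np.array(P['R'])@np.array(X,float)+np.array(P['t']); return [P['cx']+f*c[0]/c[2],P['cy']+f*c[1]/c[2]]
def ray(n,uv,z,P=None):
    P=P or r.camera_params(n); f=240/np.tan(np.radians(P['vfov']/2))
    R=np.array(P['R']);t=np.array(P['t'])
    d=R.T@np.array([(uv[0]-P['cx'])/f,(uv[1]-P['cy'])/f,1]); o=-R.T@t
    return o+d*(z-o[2])/d[2]
E
python3 - <<'E'
from h import *
s=r.get_state(); print(s)
for n in('scene','top','wrist'):
    cap(n,n+'0.png'); 
    for t in('magazine','slide_grip','tray','platform'):
        print(n,t,[(np.round(d['xy']),round(d['p'],2)) for d in r.recognise(t,n)])
print(r.camera_params('top'))
E
```

```text
{'time_s': 0.0, 'joints': array([-5.00721723e+01,  2.05924793e+01,  6.34190309e-01, -1.89986517e-02,
       -7.01349031e+01, -1.65057437e+01]), 'qd': array([-0.0378322 ,  0.00183002,  0.01419777, -0.03304045,  0.03710221,
        0.07859409]), 'joint_torque': array([ 1.91359875e-03, -5.82714272e+01,  2.93061680e+01,  6.99740097e+00,
        6.91430309e-03, -1.99353390e-04]), 'tcp_pos': array([ 0.26808344, -0.61896091,  0.22561758]), 'eef_rot': array([ 1.79905574e+02, -9.35550031e-03, -1.56584379e+02]), 'contact_force': array([ 0.78215808, -0.23850204,  0.15942623]), 'moment': array([-0.02477614, -0.00489292, -0.00688858]), 'gripper_width': 0.08729878927051966}
scene magazine [(array([488., 311.]), 0.61)]
scene slide_grip [(array([509., 282.]), 0.78), (array([485., 312.]), 0.73)]
scene tray []
scene platform [(array([374., 291.]), 0.95), (array([302., 234.]), 0.69), (array([223., 290.]), 0.6)]
top magazine [(array([178., 271.]), 0.78)]
top slide_grip []
top tray []
top platform [(array([372., 251.]), 0.92), (array([396., 155.]), 0.65), (array([276., 237.]), 0.62)]
wrist magazine []
wrist slide_grip []
wrist tray []
wrist platform []
{'vfov': 46.943763225043874, 'cx': 333.40300901478025, 'cy': 238.97432675022645, 'R': array([[-0.02821997, -0.9995144 ,  0.01321376],
       [-0.99552611,  0.02690996, -0.09057385],
       [ 0.09017429, -0.01571064, -0.99580208]]), 't': array([-0.05931368,  0.50595588,  0.82463709])}
```

View pics/top0.png

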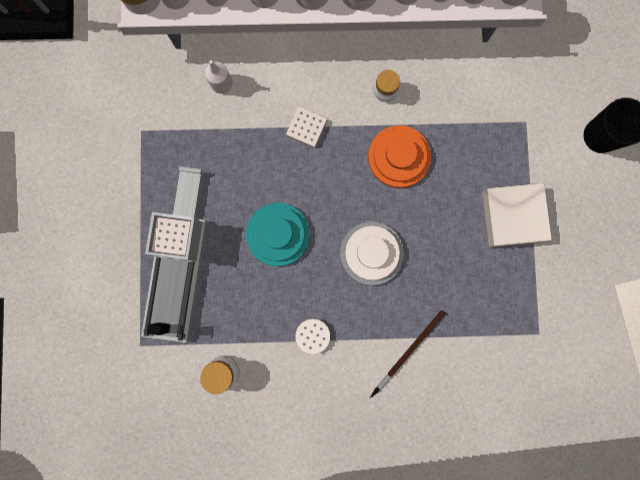

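View pics/scene0.png

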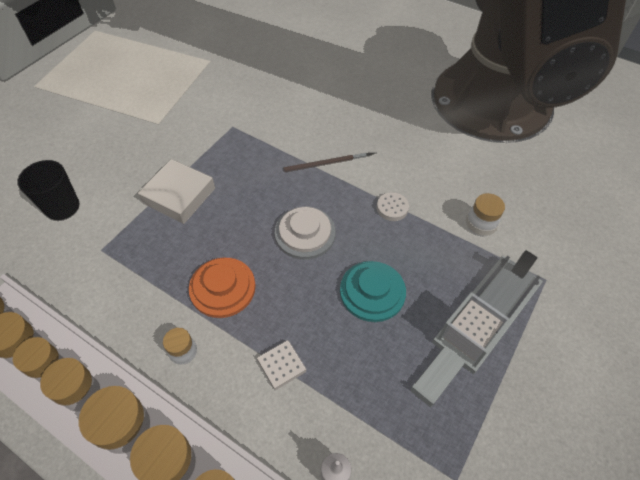

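The top view shows the magazine at about (170,235), with its tongue going up to (190,170) and the grip near (158,328). There are three platform shapes: white (373,252), orange (400,155) and turquoise (278,234). The white one with the steel foot fits the description. I'll confirm it and the magazine in one enlarged crop.

Run:
```python
from h import *
im=cv2.imread('pics/top0.png'); c=im[150:350,130:220]; d=im[215:295,330:415]
a=cv2.resize(c,None,fx=3,fy=3,interpolation=cv2.INTER_CUBIC); b=cv2.resize(d,None,fx=5,fy=5,interpolation=cv2.INTER_CUBIC)
o=np.zeros((600,720,3),np.uint8); o[:600,:270]=a; o[:400,280:705]=b[:400,:425]; cv2.imwrite('pics/crop0.png',o)
sc=cv2.imread('pics/scene0.png')[235:415,400:560]; cv2.imwrite('pics/crop1.png',cv2.resize(sc,None,fx=3.3,fy=3.3,interpolation=cv2.INTER_CUBIC))
```

```text
(no output)
```

View pics/crop0.png

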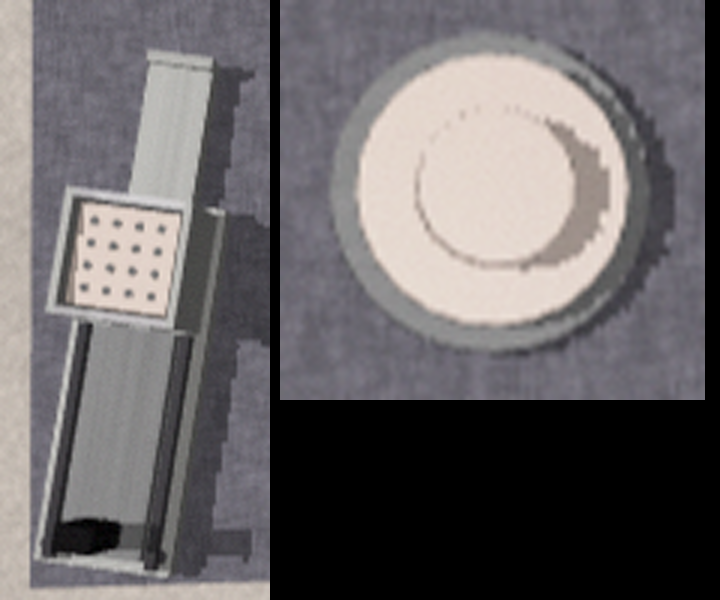

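View pics/crop1.png

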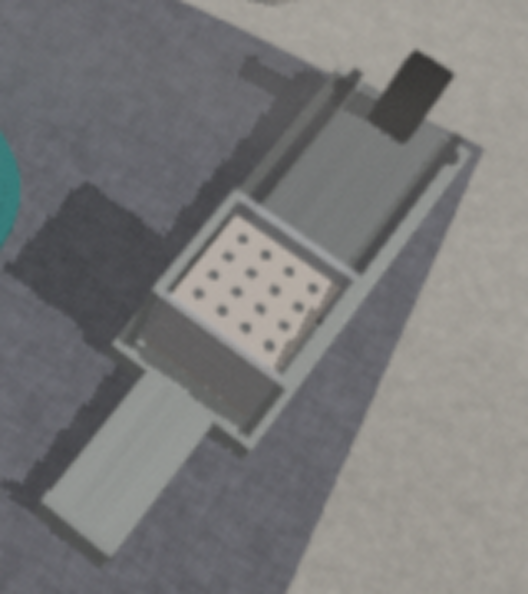

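Run:
```python
from h import *
T=lambda u,v:(130+u/3,150+v/3); S=lambda u,v:(400+u/3.3,235+v/3.3)
g=lambda n,p,z:np.round(ray(n,p,z)[:2]*1000,1)
top=[(67,187),(191,198),(172,327),(48,313)]
P=np.array([g('top',T(*p),.068) for p in top]); print('top shaft',P,P.mean(0),[np.linalg.norm(P[i]-P[i-1]) for i in range(4)])
sc=[(240,190),(357,277),(282,385),(156,290)]
Q=np.array([g('scene',S(*p),.068) for p in sc]); print('scene shaft',Q,Q.mean(0),[np.linalg.norm(Q[i]-Q[i-1]) for i in range(4)])
print('lip top',[g('top',T(*p),.019) for p in[(148,52),(214,60)]])
print('lip scene',[g('scene',S(*p),.019) for p in[(42,500),(108,556)]])
print('grip top face scene',[g('scene',S(*p),.071) for p in[(418,50),(453,75)]])
print('grip bottom plate',[g('scene',S(*p),.024) for p in[(370,113),(405,142)]])
print('grip top',[g('top',T(*p),.071) for p in[(63,520),(62,552),(90,555),(90,518)]])
D=lambda u,v:(330+(u-280)/5,215+v/5)
print('plat',g('top',D(495,186),.034),'foot',g('top',D(490,192),.008), 'step',g('top',D(493,189),.02),'scene plinth',g('scene',(306,220),.034))
for y in(.034,):print('foot w',g('top',D(332,192),.008),g('top',D(650,192),.008))
```

```text
top shaft [[546.1 189.4]
 [539.1 129.6]
 [476.8 139. ]
 [485.1 198.4]] [511.775 164.1  ] [np.float64(61.66036003787198), np.float64(60.20830507496454), np.float64(63.00515851896574), np.float64(59.977078955214225)]
scene shaft [[476.4 143. ]
 [487.5 198.1]
 [546.9 190.3]
 [537.  132.6]] [511.95 166.  ] [np.float64(61.48593335064536), np.float64(56.20693907339199), np.float64(59.90993239855973), np.float64(58.543146481889764)]
lip top [array([622.8, 163. ]), array([617.7, 128.9])]
lip scene [array([619.6, 132.4]), array([625.3, 164.3])]
grip top face scene [array([371.2, 181. ]), array([375.4, 198.2])]
grip bottom plate [array([378.3, 178. ]), array([384.2, 196.8])]
grip top [array([386.4, 190.1]), array([371.4, 190.6]), array([369.7, 177.4]), array([387. , 177.4])]
plat [ 481.5 -132.4] foot [ 481.3 -133.1] step [ 481.5 -133. ] scene plinth [ 478.4 -131.4]
foot w [482.7 -83.8] [ 479.9 -183. ]
```

```bash
python3 -m inch '0 0 0 0 0 -0.12 1;0 0 0 0 0 -0.124 1;0 0 0 0 0 -0.124 1;0 0 0 0 0 -0.124 1;0 0 0 0 0 -0.124 1;0 0 0 0 0 -0.124 1;0 0 0 0 0 -0.124 1;0 0 0 0 0 -0.124 1;0 0 0 0 0 -0.124 1;0 0 0 0 0 -0.124 1;0 0 0 0 0 -0.124 1;0 0 0 0 0 -0.124 1;0 0 0 0 0 -0.124 1;0 0 0 0 0 -0.124 1;0 0 0 0 0 -0.124 1;0 0 0 0 0 -0.124 1;0 0 0 0 0 -0.124 1;0 0 0 0 0 -0.124 1;0 0 0 0 0 -0.124 1;0 0 0 0 0 -0.124 1' 20
cat > go.py <<'E'
import sys
from h import *
from scipy.spatial.transform import Rotation as Ro
def rel(target,yaw=None):
    s=r.get_state(); R=Ro.from_euler('xyz',s['eef_rot'],degrees=True)
    d=R.inv().apply(np.array(target)-s['tcp_pos']); print('t',s['time_s'],'pos',np.round(s['tcp_pos'],4),'rot',np.round(s['eef_rot'],2),'F',np.round(s['contact_force'],1),'w',round(s['gripper_width'],4),'tool shift',np.round(d,4))
    if yaw is not None:
        print('rotvec',np.round((R.inv()*Ro.from_euler('xyz',[180,0,yaw],degrees=True)).as_rotvec(),4))
    return s
if __name__=='__main__':
    a=list(map(float,sys.argv[1:])); s=rel(a[:3],a[3] if len(a)>3 else None); print(np.round(s['joints'],1))
E
python3 go.py 0.5 -0.2 0.2 -8.8
```

```text
time_s: 2.42
tcp_pos: [0.2683, -0.6194, 0.2266]
eef_rot: [180.0, -0.0, -14.4]
contact_force: [0.0, -0.2, 0.2]
gripper_width: 0.0875
t 2.4167 pos [ 0.2683 -0.6194  0.2266] rot [180.    -0.   -14.36] F [ 0.  -0.2  0.2] w 0.0875 tool shift [ 0.1204 -0.4637  0.0266]
rotvec [ 0.     -0.0001 -0.0971]
[-50.1  20.5   0.7  -0.  -70.1 125.7]
```

```bash
python3 -m inch '0.0137 -0.0375 0 0 0 -0.0971 1;0.0137 -0.0375 0 0 0 0 1;0.0137 -0.0375 0 0 0 0 1;0.0137 -0.0375 0 0 0 0 1;0.0137 -0.0375 0 0 0 0 1;0.0137 -0.0375 0 0 0 0 1;0.0137 -0.0375 0 0 0 0 1;0.0137 -0.0375 0 0 0 0 1;0.0137 -0.0375 0 0 0 0 1;0.0137 -0.0375 0 0 0 0 1;0.0137 -0.0375 0 0 0 0 1;0.0137 -0.0375 0 0 0 0 1;-0.004 -0.034 0 0 0 0 1;-0.012 -0.034 0 0 0 0 1;-0.0163 -0.034 0 0 0 0 1;-0.0163 -0.034 0 0 0 0 1;-0.0163 -0.034 0 0 0 0 1;-0.0163 -0.034 0 0 0 0 1;-0.0163 -0.034 0 0 0 0 1;-0.0163 -0.034 0 0 0 0 1'
python3 - <<'E'
from h import *
P=r.camera_params('wrist');cap('wrist','w1.png');print(P)
for t in('slide_grip','magazine'):print(t,[(np.round(d['xy']),round(d['p'],2)) for d in r.recognise(t,'wrist')])
c,s=np.cos(np.radians(171.2)),np.sin(np.radians(171.2))
W=lambda x,y,z:(.512+c*x-s*y,.165+s*x+c*y,z)
for q in[(.136,0,.071),(.136,0,.055),(.031,.031,.068),(.031,-.031,.068)]:print(q,np.round(W(*q),3),np.round(px('wrist',W(*q),P)))
E
python3 go.py 0.3776 0.186 0.15 -8.8
```

```text
time_s: 4.08
tcp_pos: [0.4355, 0.0849, 0.227]
eef_rot: [-180.0, -0.1, -9.2]
contact_force: [1.9, 0.2, 0.1]
gripper_width: 0.0873
{'vfov': 70.17939236583038, 'cx': 312.9896476563426, 'cy': 240.7069637351025, 'R': array([[-1.58687209e-01, -9.87328841e-01,  3.59599334e-04],
       [-9.48762229e-01,  1.52589419e-01,  2.76706888e-01],
       [-2.73255562e-01,  4.35686695e-02, -9.60954301e-01]]), 't': array([0.1534157 , 0.36594561, 0.50637219])}
slide_grip [(array([232., 240.]), 0.71)]
magazine [(array([230., 189.]), 0.85)]
(0.136, 0, 0.071) [0.378 0.186 0.071] [223. 296.]
(0.136, 0, 0.055) [0.378 0.186 0.055] [227. 290.]
(0.031, 0.031, 0.068) [0.477 0.139 0.068] [249. 191.]
(0.031, -0.031, 0.068) [0.486 0.2   0.068] [182. 191.]
t 4.2333 pos [0.4359 0.0858 0.2271] rot [-1.7995e+02 -5.0000e-02 -8.8600e+00] F [ 0.5 -0.9 -0.1] w 0.0872 tool shift [-0.0731 -0.09    0.0771]
rotvec [-0.001  -0.0009 -0.001 ]
[ 36.7  -1.9 -26.8  -0.  -65.1  44.4]
```

View pics/w1.png

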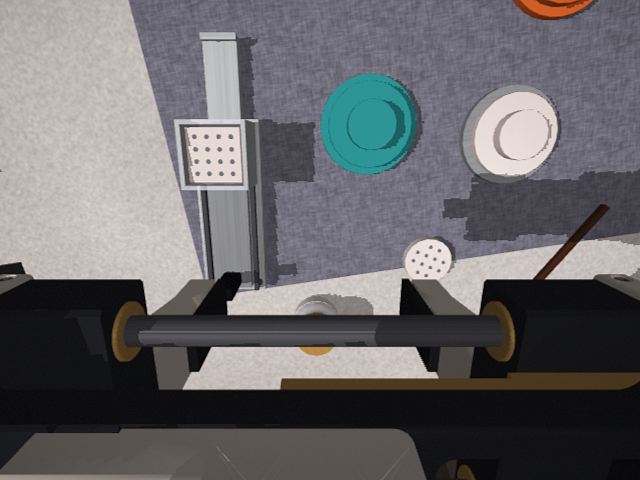

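```bash
python3 - <<'E'
from h import *
for z in(0,.03,.06,.08):print(z,ray('top',(216,378),z).round(3),ray('scene',(489,206),z).round(3), ray('scene',(484,222),z).round(3))
E
python3 -m inch '-0.0146 -0.018 0.005 0 0 0 0.5;-0.0146 -0.018 0.01 0 0 0 0.5;-0.0146 -0.018 0.01 0 0 0 0.5;-0.0146 -0.018 0.01 0 0 0 0.5;-0.0146 -0.018 0.01 0 0 0 0.5;0 0 0.02 0 0 0 0.5;0 0 0.012 0 0 0 0.5;0 0 0 0 0 0 0.5;0 0 0 0 0 0 0.5'
python3 go.py 0.3776 0.186 0.04 -8.8
python3 - <<'E'
from h import *
cap('wrist','w2.png');cap('top','t2.png')
E
```

```text
0 [0.297 0.113 0.   ] [0.261 0.101 0.   ] [0.298 0.107 0.   ]
0.03 [0.301 0.107 0.03 ] [0.288 0.103 0.03 ] [0.323 0.108 0.03 ]
0.06 [0.306 0.101 0.06 ] [0.315 0.104 0.06 ] [0.348 0.109 0.06 ]
0.08 [0.309 0.097 0.08 ] [0.333 0.105 0.08 ] [0.365 0.11  0.08 ]
time_s: 4.98
tcp_pos: [0.3788, 0.183, 0.1495]
eef_rot: [179.9, 0.0, -9.2]
contact_force: [0.1, -0.4, 0.4]
gripper_width: 0.0444
t 4.9833 pos [0.3788 0.183  0.1495] rot [ 1.7992e+02  3.0000e-02 -9.2000e+00] F [ 0.1 -0.4  0.4] w 0.0444 tool shift [-0.0016 -0.0029  0.1095]
rotvec [ 0.0014  0.0005 -0.0069]
[ 52.9   0.  -36.1   0.  -54.   27.9]
```

View pics/w2.png

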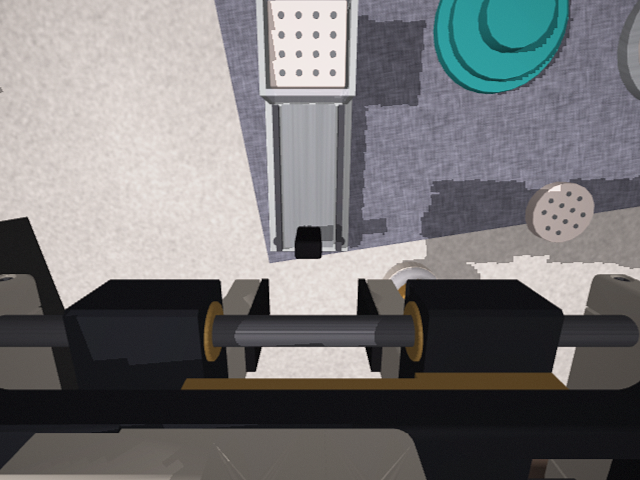

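View pics/t2.png

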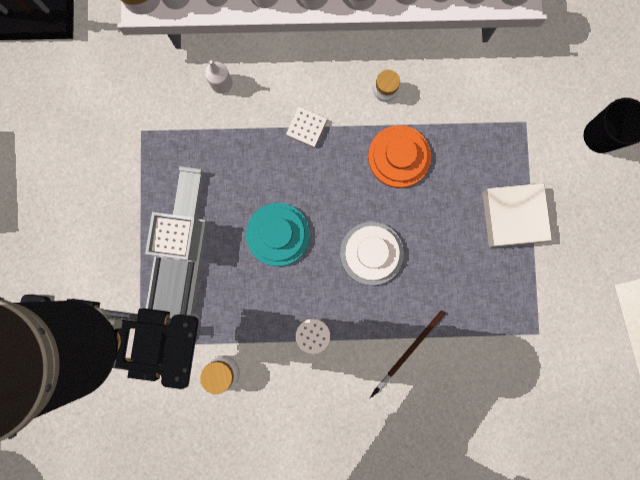

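The wrist picture shows the grip at (308,240), about 3 mm left of the finger centre, which matches the computed shift. I'll descend and close.

```bash
python3 -m inch '-0.0008 -0.0015 0.015 0 0 -0.007 0.5;-0.0008 -0.0015 0.02 0 0 0 0.5;0 0 0.025 0 0 0 0.5;0 0 0.025 0 0 0 0.5;0 0 0.015 0 0 0 0.5;0 0 0.01 0 0 0 0.5;0 0 0 0 0 0 0.5;0 0 0 0 0 0 0.2;0 0 0 0 0 0 0.1;0 0 0 0 0 0 0.1;0 0 0 0 0 0 0.1' 20
python3 go.py 0.3776 0.186 0.04 -8.8
python3 - <<'E'
from h import *
cap('wrist','w3.png')
E
```

```text
time_s: 6.0
tcp_pos: [0.378, 0.1876, 0.0405]
eef_rot: [-179.9, -0.1, -8.7]
contact_force: [0.0, -0.2, -0.1]
gripper_width: 0.0225
t 6.0 pos [0.378  0.1876 0.0405] rot [-1.799e+02 -6.000e-02 -8.750e+00] F [ 0.  -0.2 -0.1] w 0.0225 tool shift [-0.0002  0.0016  0.0005]
rotvec [-0.0018 -0.001   0.0009]
[ 53.4   9.6 -44.1   0.  -36.2  27.8]
```

View pics/w3.png

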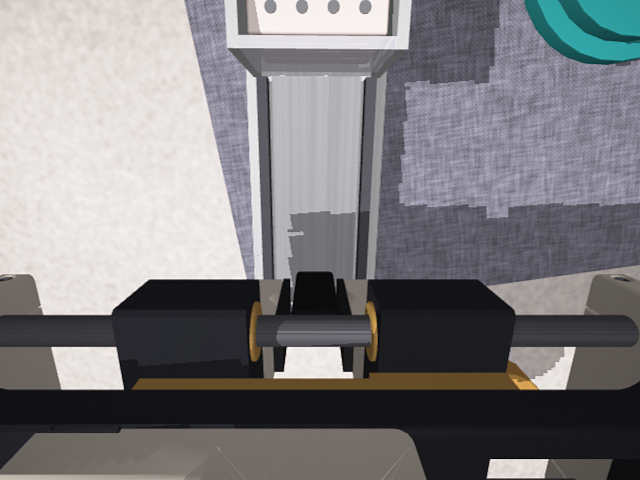

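```bash
python3 -m inch '0 0 0 0 0 0 0.05;0 0 0 0 0 0 0.05;0.003 0 0 0 0 0 0.05;0.007 0 0 0 0 0 0.05;0.008 0 0 0 0 0 0.05;0.008 0 0 0 0 0 0.05;0.008 0 0 0 0 0 0.05;0.008 0 0 0 0 0 0.05;0.008 0 0 0 0 0 0.05;0.008 0 0 0 0 0 0.05;0.008 0 0 0 0 0 0.05;0.008 0 0 0 0 0 0.05;0.005 0 0 0 0 0 0.05;0.002 0 0 0 0 0 0.05;0 0 0 0 0 0 0.05;0 0 0 0 0 0 0.05' 20
python3 go.py 0.459 0.1735 0.04 -8.8
python3 - <<'E'
from h import *
cap('wrist','w4.png');cap('scene','s4.png')
E
```

```text
time_s: 7.38
tcp_pos: [0.4579, 0.174, 0.0403]
eef_rot: [180.0, -0.0, -8.8]
contact_force: [0.4, -5.5, 6.1]
gripper_width: 0.0199
t 7.3833 pos [0.4579 0.174  0.0403] rot [ 1.7997e+02 -3.0000e-02 -8.7500e+00] F [ 0.4 -5.5  6.1] w 0.0199 tool shift [0.0012 0.0004 0.0003]
rotvec [ 0.0006 -0.0005  0.0008]
[ 43.9  15.4 -35.7   0.1 -38.9  37.3]
```

View pics/s4.png

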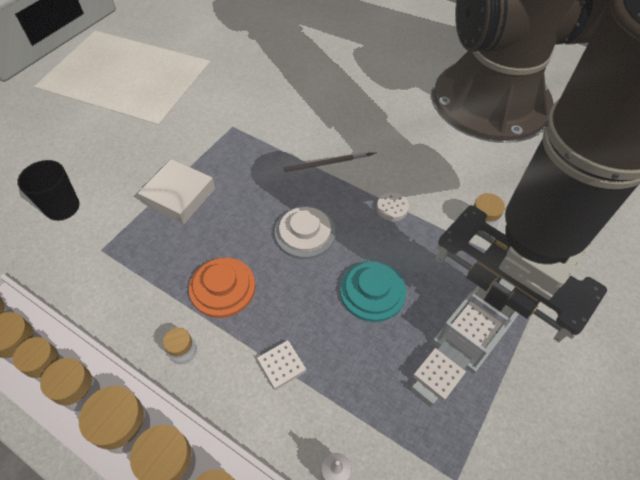

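View pics/w4.png

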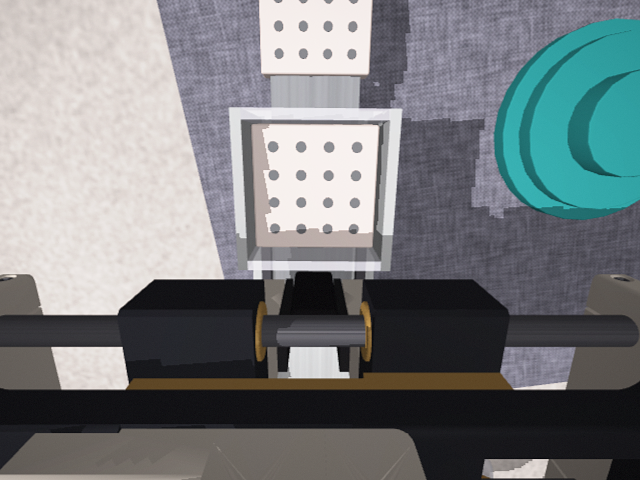

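The tray is out on the tongue, at scene (440,372), with a clear gap to the shaft. I'll pull the slide fully back now.

```bash
python3 -m inch '0.001 0 0 0 0 0 0.05;0 0 0 0 0 0 0.05;-0.004 0 0 0 0 0 0.05;-0.008 0 0 0 0 0 0.05;-0.008 0 0 0 0 0 0.05;-0.008 0 0 0 0 0 0.05;-0.008 0 0 0 0 0 0.05;-0.008 0 0 0 0 0 0.05;-0.008 0 0 0 0 0 0.05;-0.008 0 0 0 0 0 0.05;-0.008 0 0 0 0 0 0.05;-0.008 0 0 0 0 0 0.05;-0.005 0 0 0 0 0 0.05;-0.003 0 0 0 0 0 0.05;-0.001 0 0 0 0 0 0.05;0 0 0 0 0 0 0.05;0 0 0 0 0 0 0.05' 20
python3 go.py 0.3776 0.186 0.04 -8.8
python3 - <<'E'
from h import *
cap('wrist','w5.png')
E
```

```text
time_s: 8.9
tcp_pos: [0.3766, 0.1873, 0.0405]
eef_rot: [-180.0, -0.2, -8.7]
contact_force: [18.7, -11.9, -2.0]
gripper_width: 0.02
t 8.9 pos [0.3766 0.1873 0.0405] rot [-179.98   -0.19   -8.66] F [ 18.7 -11.9  -2. ] w 0.02 tool shift [0.0011 0.0011 0.0005]
rotvec [-0.0004 -0.0033  0.0025]
[ 53.7   9.5 -44.4   0.3 -36.1  27.4]
```

View pics/w5.png

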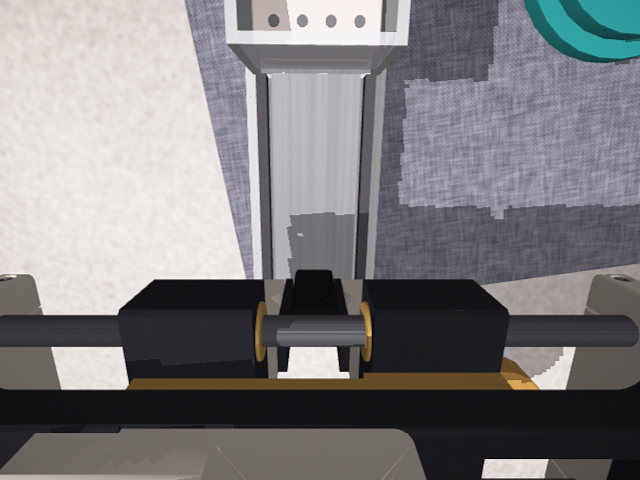

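```bash
python3 -m inch '0.001 0 0 0 0 0 0.05;0 0 0 0 0 0 0.5;0 0 0 0 0 0 0.5;0 0 0 0 0 0 0.5;0 0 0 0 0 0 0.5;0 0 -0.01 0 0 0 0.5;0 0 -0.025 0 0 0 0.5;0 0 -0.03 0 0 0 0.5;0 0 -0.03 0 0 0 0.5;0.01 0 -0.025 0 0 0 0.5;0.025 0 -0.01 0 0 0 1;0.03 0 0 0 0 0 1;0.03 0 0 0 0 0 1;0.03 0 0 0 0 0 1;0.025 0 0 0 0 0 1;0 0 0 0 0 0 1;0 0 0 0 0 0 1'
python3 go.py 0.586 0.1535 0.1 -8.8
python3 - <<'E'
from h import *
P=r.camera_params('wrist');cap('wrist','w6.png')
c,s=np.cos(np.radians(171.2)),np.sin(np.radians(171.2))
W=lambda x,y,z:(.512+c*x-s*y,.165+s*x+c*y,z)
for x,y in((-50,-25),(-50,25),(-100,25),(-100,-25),(-75,0)):print(np.round(px('wrist',W(x/1e3,y/1e3,.026),P)))
for t in('tray',):print(t,[(np.round(d['xy']),round(d['p'],2),ray('wrist',d['xy'],.026,P).round(4)) for d in r.recognise(t,'wrist')])
E
```

```text
time_s: 10.37
tcp_pos: [0.5242, 0.1641, 0.1686]
eef_rot: [179.9, 0.1, -8.8]
contact_force: [-0.8, 0.0, -0.3]
gripper_width: 0.0844
t 10.3667 pos [0.5242 0.1641 0.1686] rot [ 1.7994e+02  8.0000e-02 -8.8500e+00] F [-0.8  0.  -0.3] w 0.0844 tool shift [0.0628 0.0009 0.0685]
rotvec [ 0.001   0.0014 -0.0008]
[ 37.8  11.5 -19.9  -0.  -58.7  43.4]
[286. 186.]
[343. 186.]
[344. 126.]
[285. 126.]
[314. 157.]
tray [(array([314., 154.]), 0.71, array([0.5886, 0.1538, 0.026 ]))]
```

View pics/w6.png

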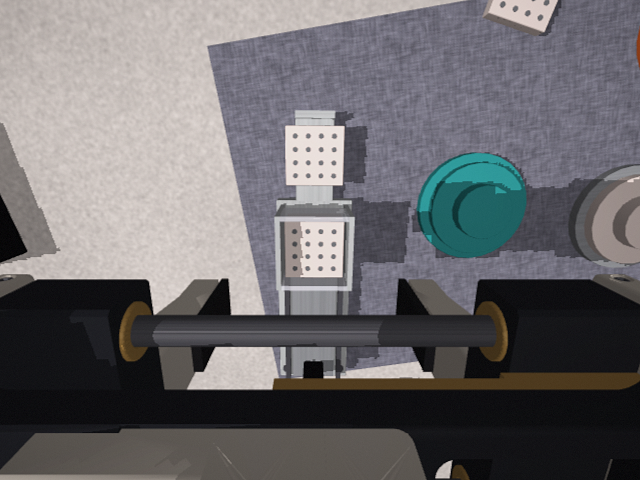

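The tray's corners are at (285,125)–(344,185), within 1 px of prediction, so its centre is (0.587, 0.1535). I'll go over it and down.

```bash
python3 -m inch '0.012 0 0 0 0 0 1;0.03 0 0 0 0 0 1;0.02 0 0.01 0 0 0 1;0.005 0.001 0.03 0 0 0 1;0 0 0.035 0 0 0 1;0 0 0.035 0 0 0 1;0 0 0.025 0 0 0 1;0 0 0.01 0 0 0 1;0 0 0 0 0 0 1;0 0 0 0 0 0 1'
python3 go.py 0.590 0.153 0.0068 -8.8
python3 - <<'E'
from h import *
cap('wrist','w7.png')
E
```

```text
time_s: 11.3
tcp_pos: [0.5903, 0.1538, 0.0254]
eef_rot: [180.0, -0.0, -8.7]
contact_force: [0.4, 0.5, 0.3]
gripper_width: 0.0875
t 11.3 pos [0.5903 0.1538 0.0254] rot [ 1.80e+02 -3.00e-02 -8.69e+00] F [0.4 0.5 0.3] w 0.0875 tool shift [-0.0002  0.0008  0.0186]
rotvec [ 0.     -0.0006  0.002 ]
[ 32.9  25.7 -21.    0.  -43.3  48.3]
```

View pics/w7.png

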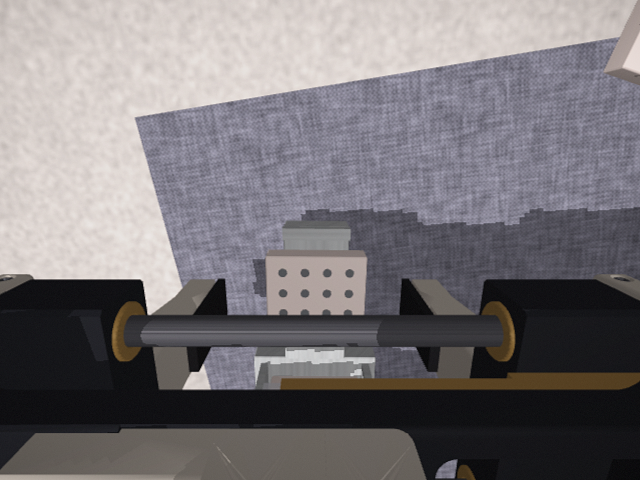

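```bash
python3 -m inch '0 0 0.008 0 0 0 1;0 0 0.0075 0 0 0 1;0 0 0.003 0 0 0 1;0 0 0 0 0 0 1;0 0 0 0 0 0 0.65;0 0 0 0 0 0 0.55;0 0 0 0 0 0 0.5;0 0 0 0 0 0 0.45;0 0 0 0 0 0 0.4;0 0 0 0 0 0 0.4;0 0 0 0 0 0 0.4;0 0 0 0 0 0 0.4;0 0 0 0 0 0 0.4' 15
python3 go.py 0.590 0.153 0.0068 -8.8
```

```text
time_s: 12.43
tcp_pos: [0.5899, 0.1533, 0.0061]
eef_rot: [-180.0, -0.0, -8.7]
contact_force: [-0.4, -0.4, 0.7]
gripper_width: 0.0498
t 12.4333 pos [0.5899 0.1533 0.0061] rot [-1.80e+02 -1.00e-02 -8.74e+00] F [-0.4 -0.4  0.7] w 0.0498 tool shift [ 0.0002  0.0003 -0.0007]
rotvec [-0.     -0.0001  0.001 ]
[ 32.9  27.1 -21.9   0.  -41.   48.3]
```

```bash
python3 -m inch '0 0 -0.005 0 0 0 0.4;0 0 -0.01 0 0 0 0.4;0 0 -0.015 0 0 0 0.4;0 0 -0.02 0 0 0 0.4;0 0 -0.025 0 0 0 0.4;0 0 -0.02 0 0 0 0.4;0 0 -0.015 0 0 0 0.4;0 0 -0.01 0 0 0 0.4;0 0 0 0 0 0 0.4;0 0 0 0 0 0 0.4'
python3 go.py 0.481 -0.132 0.126 -8.8
python3 - <<'E'
from h import *
cap('wrist','w8.png');cap('scene','s8.png')
E
```

```text
time_s: 13.27
tcp_pos: [0.5898, 0.1534, 0.1265]
eef_rot: [-179.9, -0.0, -8.8]
contact_force: [-0.4, -1.8, -0.9]
gripper_width: 0.05
t 13.2667 pos [0.5898 0.1534 0.1265] rot [-1.7995e+02 -4.0000e-02 -8.7600e+00] F [-0.4 -1.8 -0.9] w 0.05 tool shift [-6.410e-02  2.987e-01  2.000e-04]
rotvec [-0.0009 -0.0006  0.0007]
[ 32.9  19.  -15.5  -0.  -55.4  48.3]
```

View pics/w8.png

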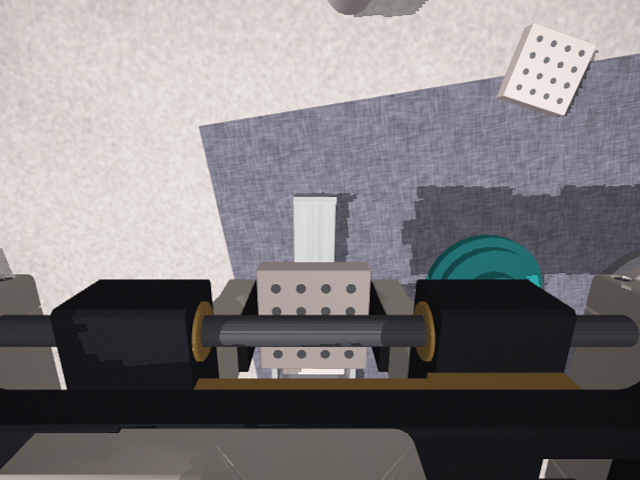

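View pics/s8.png

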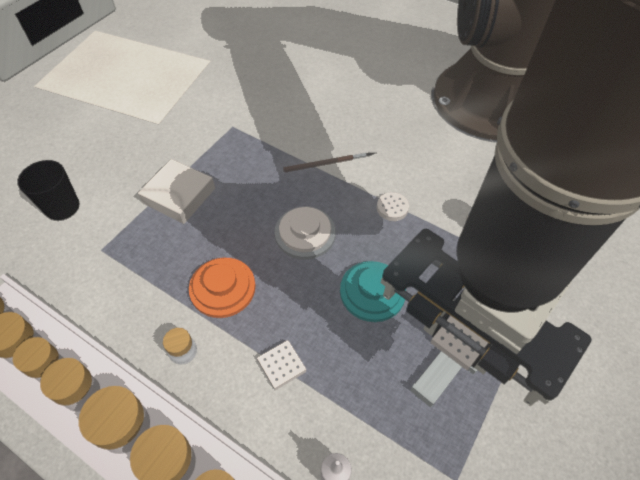

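The tray is held flat. I'll move it over the white platform.

```bash
python3 -m inch '-0.002 0.01 0 0 0 0 0.4;-0.004 0.02 0 0 0 0 0.4;-0.006 0.03 0 0 0 0 0.4;-0.0062 0.03 0 0 0 0 0.4;-0.006 0.03 0 0 0 0 0.4;-0.006 0.03 0 0 0 0 0.4;-0.006 0.03 0 0 0 0 0.4;-0.006 0.03 0 0 0 0 0.4;-0.006 0.03 0 0 0 0 0.4;-0.006 0.025 0 0 0 0 0.4;-0.004 0.02 0 0 0 0 0.4;-0.003 0.014 0 0 0 0 0.4;0 0 0.02 0 0 0 0.4;0 0 0.02 0 0 0 0.4;0 0 0.01 0 0 0 0.4;0 0 0 0 0 0 0.4'
python3 go.py 0.4835 -0.1327 0.027 -8.8
python3 - <<'E'
from h import *
cap('wrist','w9.png');cap('top','t9.png');cap('scene','s9.png')
for n in('scene','top'):
  print(n,np.round(px(n,(.4805,-.1323,.034))))
E
```

```text
time_s: 14.7
tcp_pos: [0.4811, -0.1336, 0.0736]
eef_rot: [179.9, 0.3, -8.8]
contact_force: [-0.7, 0.4, -0.6]
gripper_width: 0.0498
t 14.7 pos [ 0.4811 -0.1336  0.0736] rot [179.94   0.3   -8.81] F [-0.7  0.4 -0.6] w 0.0498 tool shift [ 0.0025 -0.0013  0.0466]
rotvec [ 0.001   0.0053 -0.0002]
[  7.   13.4 -32.3  -0.  -44.5  74.2]
scene [305. 221.]
top [373. 253.]
```

View pics/w9.png

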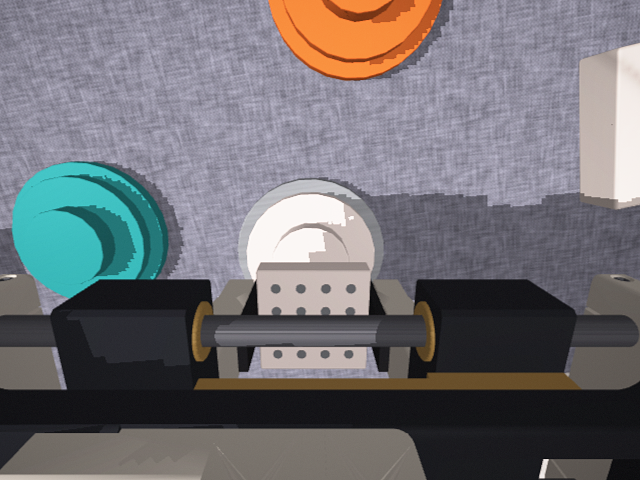

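View pics/s9.png

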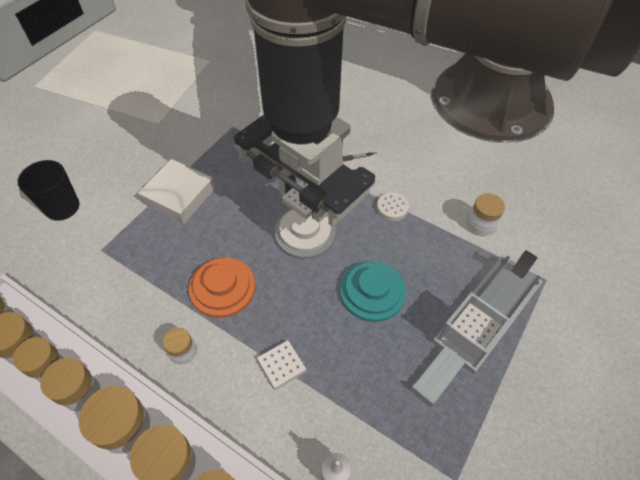

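View pics/t9.png

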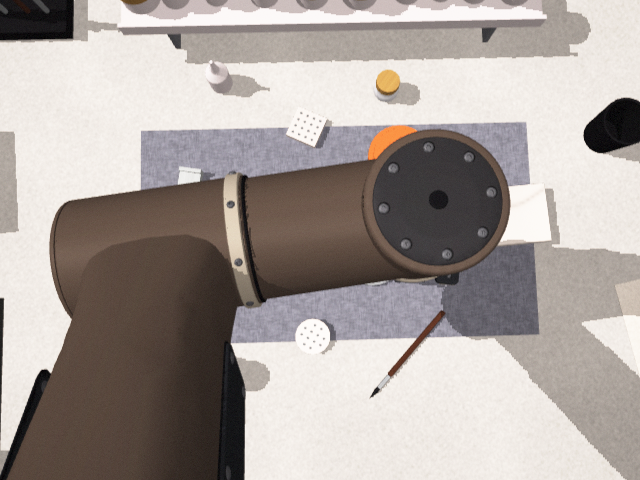

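The wrist picture shows the platform's foot centred at column 311 and the tray at 314. In the scene picture the slide is at the rear and the stack has dropped. Lowering now.

```bash
python3 -m inch '0.0012 -0.0006 0.01 0 0 0 0.4;0.0012 -0.0006 0.012 0 0 0 0.4;0 0 0.01 0 0 0 0.4;0 0 0.007 0 0 0 0.4;0 0 0.004 0 0 0 0.4;0 0 0.002 0 0 0 0.4;0 0 0.001 0 0 0 0.4;0 0 0.0005 0 0 0 0.4;0 0 0 0 0 0 0.4'
python3 go.py 0.4835 -0.1327 0.026 -8.8
```

```text
time_s: 15.6
tcp_pos: [0.4866, -0.132, 0.0298]
eef_rot: [-180.0, -0.0, -8.7]
contact_force: [-0.1, -0.3, 0.7]
gripper_width: 0.0498
t 15.6 pos [ 0.4866 -0.132   0.0298] rot [-1.7999e+02 -3.0000e-02 -8.7400e+00] F [-0.1 -0.3  0.7] w 0.0498 tool shift [-0.003   0.0011  0.0038]
rotvec [-0.0001 -0.0005  0.001 ]
[  7.2  17.4 -34.5   0.  -38.   74.1]
```

```bash
python3 -m inch '-0.0015 0.0005 0.001 0 0 0 0.4;-0.0015 0.0005 0.001 0 0 0 0.4;0 0 0.001 0 0 0 0.4;0 0 0.0006 0 0 0 0.4;0 0 0 0 0 0 0.4;0 0 0 0 0 0 0.4'
python3 go.py 0.4835 -0.1327 0.026 -8.8
python3 - <<'E'
from h import *
cap('wrist','w10.png')
E
```

```text
time_s: 16.1
tcp_pos: [0.4832, -0.1326, 0.0261]
eef_rot: [180.0, 0.0, -8.7]
contact_force: [-1.3, 0.2, 4.6]
gripper_width: 0.0498
t 16.1 pos [ 0.4832 -0.1326  0.0261] rot [180.     0.    -8.75] F [-1.3  0.2  4.6] w 0.0498 tool shift [0.0003 0.     0.0001]
rotvec [0.0001 0.0001 0.0009]
[  7.2  17.5 -35.1   0.  -37.4  74.1]
```

View pics/w10.png

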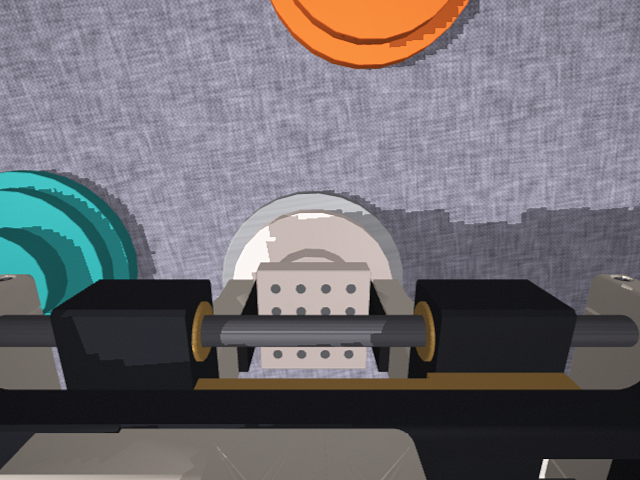

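Run:
```python
from h import *
P=r.camera_params('wrist'); ux=np.array([.988,-.153,0])
C=np.array([.4805,-.1323,0])
print('plinth front',np.round(px('wrist',C+ux*.024+[0,0,.034],P)),'step',np.round(px('wrist',C+ux*.042+[0,0,.02],P)),'foot',[np.round(px('wrist',C+ux*.05+[0,0,z],P)) for z in(0,.01)])
T=np.array([.4832,-.1326,0])
for b in(-3,0,3):print(b,'tray front top',np.round(px('wrist',T+ux*(.025+b/1e3)+[0,0,.046],P)),'back',np.round(px('wrist',T+ux*(-.025+b/1e3)+[0,0,.046],P)))
print('invert plinth front',ray('wrist',(313,250),.034,P)-ux*.024,'tray front bottom edge',ray('wrist',(313,271),.034,P)-ux*.025,'foot',ray('wrist',(311,192),.008,P)-ux*.05,'step',ray('wrist',(313,212),.02,P)-ux*.042)
```

```text
plinth front [314. 263.] step [314. 218.] foot [array([314., 196.]), array([314., 199.])]
-3 tray front top [314. 271.] back [314. 369.]
0 tray front top [314. 264.] back [314. 364.]
3 tray front top [314. 257.] back [314. 359.]
invert plinth front [ 0.48672925 -0.13256069  0.034     ] tray front bottom edge [ 0.47550495 -0.13083672  0.034     ] foot [ 0.48403422 -0.13110107  0.008     ] step [ 0.48379275 -0.13210343  0.02      ]
```

Run:
```python
from h import *
P=r.camera_params('wrist'); ux=np.array([.988,-.153,0])
for cx in(.4805,.4845):
  C=np.array([cx,-.1323,0]); print(cx,[np.round(px('wrist',C+ux*.024+[0,0,z],P)) for z in(.02,.034)])
im=cv2.imread('pics/w10.png')[180:380,205:420]; cv2.imwrite('pics/c10.png',cv2.resize(im,None,fx=3,fy=3,interpolation=cv2.INTER_CUBIC)[:600])
```

```text
0.4805 [array([314., 253.]), array([314., 263.])]
0.4845 [array([313., 246.]), array([313., 255.])]
```

View pics/c10.png

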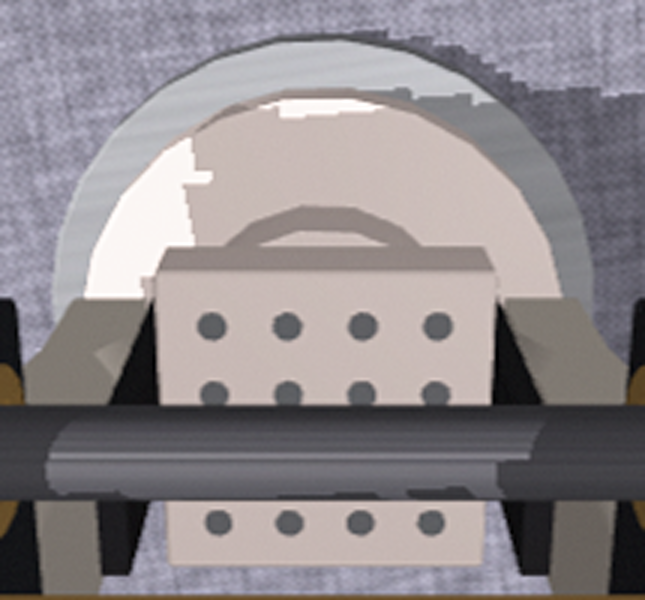

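The plinth's front edge shows 2.7 mm beyond the tray's lower front edge, so the tray sits about 3.5 mm back. That is within tolerance, but I'll correct it by 3 mm before releasing.

```bash
python3 -m inch '0 0 -0.002 0 0 0 0.4;0.0015 0 0 0 0 0 0.4;0.0015 0 0 0 0 0 0.4;0 0 0.001 0 0 0 0.4;0 0 0.0008 0 0 0 0.4;0 0 0 0 0 0 0.4;0 0 0 0 0 0 0.4;0 0 0 0 0 0 0.62;0 0 0 0 0 0 0.66;0 0 0 0 0 0 0.75;0 0 0 0 0 0 0.85;0 0 0 0 0 0 0.85'
python3 go.py 0.486 -0.133 0.026 -8.8
```

```text
time_s: 17.15
tcp_pos: [0.4862, -0.1331, 0.0261]
eef_rot: [180.0, 0.0, -8.8]
contact_force: [-0.1, 0.1, 0.1]
gripper_width: 0.0716
t 17.15 pos [ 0.4862 -0.1331  0.0261] rot [ 1.80e+02  1.00e-02 -8.75e+00] F [-0.1  0.1  0.1] w 0.0716 tool shift [-0.0002 -0.      0.0001]
rotvec [0.     0.0001 0.0008]
[  7.1  17.8 -34.7  -0.  -37.6  74.2]
```

```bash
python3 -m inch '0 0 -0.005 0 0 0 0.85;0 0 -0.015 0 0 0 0.85;0 0 -0.03 0 0 0 0.85;0 0 -0.035 0 0 0 0.85;0 0 -0.035 0 0 0 0.85;0 0.01 -0.03 0 0 0 0.85;0 0.03 0 0 0 0 0.85;0 0.035 0 0 0 0 0.85;0 0.04 0 0 0 0 0.85;0 0.04 0 0 0 0 0.85;0 0.04 0 0 0 0 0.85;0 0.04 0 0 0 0 0.85;0 0.035 0 0 0 0 0.85;0 0.02 0 0 0 0 0.85;0 0 0 0 0 0 0.85;0 0 0 0 0 0 0.85;0 0 0 0 0 0 0.85'
python3 - <<'E'
from h import *
a=cap('top','t11.png');b=cap('scene','s11.png')
o=np.zeros((600,790,3),np.uint8)
z=lambda i,r0,r1,c0,c1,k:cv2.resize(i[r0:r1,c0:c1,::-1],None,fx=k,fy=k,interpolation=cv2.INTER_CUBIC)
o[:600,:270]=z(a,150,350,130,220,3); o[:255,275:530]=z(a,210,295,330,415,3); o[260:590,275:570]=z(b,240,405,410,557,2)[:330,:295]; o[:255,535:790]=z(b,185,270,260,345,3)
cv2.imwrite('pics/c11.png',o[:,:,::1])
s=r.get_state();print(s['time_s'],s['tcp_pos'],s['contact_force'])
for n in('top','scene'):print(n,[(np.round(d['xy'],1),round(d['p'],2)) for d in r.recognise('tray',n)], px(n,(.4825,-.1325,.046)))
E
```

```text
time_s: 18.57
tcp_pos: [0.4418, -0.4195, 0.1762]
eef_rot: [-180.0, 0.0, -8.8]
contact_force: [-0.2, 0.3, 0.4]
gripper_width: 0.0742Traceback (most recent call last):
  File "<stdin>", line 5, in <module>
ValueError: could not broadcast input array from shape (330,294,3) into shape (330,295,3)
```

Run:
```python
from h import *
a=cv2.imread('pics/t11.png');b=cv2.imread('pics/s11.png')
o=np.zeros((600,790,3),np.uint8)
z=lambda i,r0,r1,c0,c1,k:cv2.resize(i[r0:r1,c0:c1],None,fx=k,fy=k,interpolation=cv2.INTER_CUBIC)
o[:600,:270]=z(a,150,350,130,220,3); o[:255,275:530]=z(a,210,295,330,415,3); o[260:590,275:569]=z(b,240,405,410,557,2); o[:255,535:790]=z(b,185,270,260,345,3)
cv2.imwrite('pics/c11.png',o)
for n in('top','scene'):print(n,[(np.round(d['xy'],1),round(d['p'],2)) for d in r.recognise('tray',n)], np.round(px(n,(.4825,-.1325,.046)),1))
```

```text
top [(array([375.9, 251.6]), 0.92)] [373.7 251. ]
scene [(array([305.2, 216.8]), 0.65)] [303.9 216.9]
```

View pics/c11.png

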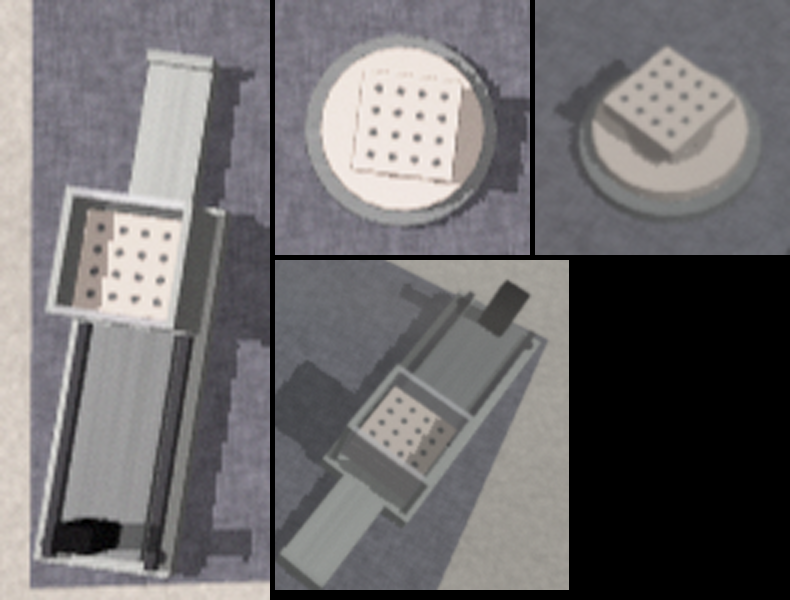

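```bash
python3 -c "
from plant import r
print(r.get_state()['time_s']); r.close_job()"
```

```text
18.7667
the job is handed in; nothing more can be done
```

The fed tray is on the white platform, the slide is back at its rear stop, and I handed the job in at 18.8 s of the 53 s allowed. No verdict was reported.

**What I did:** I gripped the slide's grip and pushed the bottom tray out onto the tongue. I then pulled back until the slide met its stop, at about 19–22 N on the wrist. Next I picked the tray off the tongue, with the jaws stopping at 49.8 mm against its 50 mm width. I lowered it onto the plinth until it touched and released it. Before letting go I shifted it 3 mm forward, because the wrist picture showed it about 3.5 mm off centre.

**What the last pictures showed:**
- **Fed tray:** it lies flat on the white plinth, about 2–4 mm off its axis against a 15 mm limit. The cameras disagreed on the platform's position by 3–5 mm.
- **Slide:** it stands where it was at the start.
- **Rest of the stack:** it has dropped and looks level in the shaft. I judged the next tray only from the top tray's lower position, because its height cannot be measured directly.
- **Robot:** the arm is clear of everything, with the wrist force near zero.

No check failed.

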